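# Seat a sample tray in its dock and wind down the clamp screw

## Robot

A 7-joint arm with a two-finger parallel gripper is mounted at the origin on the work surface. World frame = base frame: x ahead of the robot, y to its left, z up, the work surface at z = 0. Lengths are in m, angles in rad, forces in N, time in s.
With the tool pointing down it reaches from about 0.425 to 0.875 m from the base axis. Payload 9.9 kg.
Tool frame: the origin (TCP) lies where the fingers leave the gripper's body, on its centre line; the fingertips stand 73 mm ahead of it and the grasp point (between the pads) lies 54 mm ahead of it; z points along the fingers, y is the line along which they close (so a half turn about z gives the same grasp; the last joint's range is limited). The gripper opens to 85 mm and grips with 20 to 120 N. Pads are 22 mm wide; open, the fingers measure 114 mm over their backs; the gripper's body (76 mm by 85 mm) begins 54 mm behind the grasp point. The pads swing forward as they close: fully open they stand 13 mm farther back than shut.
Start: joints at [-1.335, 0.576, 0.025, 1.437, -0.015, 1.129, -0.057], TCP at [0.212, 0.641, 0.304] pointing down, gripper open.
Joint ranges: [-2.76, 2.76], [-0.34, 2.15], [-1.52, 1.57], [0.19, 2.46], [-1.09, 4.23], [0.17, 1.99], [-2.82, 2.82]. Speed limits (rad/s): [2.22, 2.22, 3.01, 3.01, 3.14, 3.14, 3.14].

## Interface

Orientations are given as [roll, pitch, yaw] about the fixed x, y, z axes, in that order (R = Rz(yaw) Ry(pitch) Rx(roll)).
In Python, from rig import manip gives the robot as it stands. The module is installed in compiled form; this text tells all that it offers.
- The arm moves only by the tool step_arm, never from a script. Its argument "moves" is a list of rows, each an object of numbers: "tx", "ty", "tz": the shift along the world's x, y, z in mm; "roll": the turn about the world's z in rad; "fingers": the finger opening in mm, from 0 to 85.4. In form: [{"tx": .., "ty": .., "tz": .., "roll": .., "fingers": ..}, ...]. A call has exactly 5 rows; each row is the pose to reach, as a shift and turn from the pose commanded when the call began; what a row does not reach only later rows make up. A row lasts 1/8 s, in which the tool goes at most 62.5 mm and 10.7 degrees, less where a joint would pass 70% of its speed; a pose out of reach is approached as far as the arm can. A call with a gripper value outside its range is refused whole. The fingers move at their own pace and stop on an object; "newtons" is the grip in N (left out, the last holds). Time passes only in rows, so rows that repeat a pose let the fingers close, or fill a call up. It gives the time, the measured TCP pose, the force, the opening and the grip force at its end, in the units of the state.
- manip.sense(): the state, without advancing time (a new reading comes with each control period).
- manip.get_image(name): name is "side" or "top" or "wrist"; returns the picture (400x640x3 uint8, blue, green, red); there is no depth.
- manip.camera_model(name): a dict with "intrinsics" (3x3 intrinsics, pixels), "R" (3x3) and "t" (3): a world point X has camera coordinates R X + t. Camera axes: x right, y down, z forward; pixel columns grow to the right and rows downward; lengths in m; the calibration is good to about 2 mm. The wrist camera is an equidistant fisheye: a pixel r from the principal point sees the ray r / f radians off the axis. A picture is of the moment at which its call begins: read the wrist's pose just before it. camera_model takes no time and is no camera call; for the wrist camera it gives the pose at the moment of the call.
- manip.finish_job(): hands the job in; it is judged then, once.
The state is a dict: "clock": time; "qpos": joint angles; "qvel": joint speeds; "tau": joint torques, N m; "tcp_pos": TCP position; "tool_rot": TCP orientation; "force": force on the tool from outside, world axes, zero at the start; "wrist_torque": the same for the moment, N m; "width": finger opening in m; "grasp_force": force on a finger pad.
Only numpy, scipy, OpenCV 4.12 (cv2) and the standard library are available. Lean on these libraries where they do the work, as an engineer would, in place of code of your own. Each camera call takes 0.05 s, during which the arm holds its last target. There are 200 camera calls.

## Task

With a fingertip, push the black sample tray along its dock until it is fully home against the end stop; then turn the dock's wing screw clockwise (seen from above) by repeated fingertip strokes on its wings until it comes up against its stop, without forcing it, so that the strap is down on the tray. Only push things: grip and lift nothing, and leave the capsules, the spare screw and the other things around the dock where they are.

Things in the scene. Friction and masses are not known exactly. Their poses are not given: they have to be found in the camera images.
- dock: Fixed clamping dock: aluminium deck 225 x 237.5 x 10 mm on the bench. Origin on the bench under the tray channel; x axis = the way the tray is pushed (away from the robot, within 0.35 rad of world x), y left, z up. Deck spans x -130 to 95, y -72.5 to 165 mm. Grey rails (14 mm above the deck) make a channel 94 mm wide along x, centred on y 0. Wing screw axis at x 0, y +105 mm.
- stop (a point): Middle of the near face of the dock's grey end stop, which closes the channel at dock x +80 mm; 13 mm above the deck. The stop is 26 mm high above the deck.
- tray: Loose black sample tray, yellow capsules fixed in five of its six wells: 140 (x) x 90 (y) x 22 mm, capsules 5 mm proud of its top, 0.3 to 0.6 kg. Lies on the deck in the channel, 2 mm play each side. Origin at the centre of its underside, axes like the dock's. Starts 30 to 60 mm short of the stop; fully home its origin is at dock x +10 mm.
- tray_near (a point): Middle of the tray's near upright face (the end towards the robot, the face to push), half-way up: 70 mm from the tray's origin along its -x, 11 mm above its underside.
- wing_mid (a point): On the wing screw's vertical axis, half-way up its wings (67.5 mm above the bench); its x axis runs along the wings. Steel: two flat upright wings opposite each other, 72 mm tip to tip, 6 mm thick, 24 mm tall (55.5 to 79.5 mm above the bench), on a hub 18 mm across. Turns in place. Within 45 mm of the axis only hub, wings and retainer stand above 50 mm.
- wing (a joint): Angle of the wing screw in rad, growing clockwise seen from above. At 0 the wings lie along the dock's x axis; at angle q they lie at yaw -q in the dock frame. It starts between 0 and 2.0 (loose) and comes up against a stop at 5.5 (tight). Friction about 0.03 N m (about 1 N at the wings), no spring; it stays where it is left. The wings give springily on their core, 2 N m per rad, so the stop feels soft.
- retainer (a point): Tip of the fixed dark steel retainer over the hub: middle of the top of its bar's end, at dock x 0, y 99, z 92 mm. The bar (10 mm wide, z 84 to 92) runs along dock +y to a post 16 x 14 mm, 50 mm from the screw axis, that rises from the deck to z 92. The wings pass under the bar; a finger between the wings cannot, so it cannot go all the way round.
- strap (a joint): How far (m) the dark steel strap from the screw to the tray's left rim has sunk: it follows the screw by 1 mm per rad, 0.0055 when tight. Strap: 30 x 62 x 6 mm, dock x -15 to 15, y 38 to 100, top 49 mm above the bench when loose; clears the tray till tight.
- capsule_a: Loose yellow capsule, a disc 33 mm across and 14 mm high, standing on the bench near the dock; origin at the centre of its underside. Leave alone.
- capsule_b: Loose yellow capsule, a disc 33 mm across and 14 mm high, standing on the bench near the dock; origin at the centre of its underside. Leave alone.
- capsule_c: Loose yellow capsule, a disc 33 mm across and 14 mm high, standing on the bench near the dock; origin at the centre of its underside. Leave alone.
- spare_screw: Loose spare wing screw, standing on the bench to the right of the dock, 52 mm across the wings and 26 mm high; origin at the centre of its underside. Not the one to turn; leave alone.
- small_cassette: Loose black cassette, 60 x 60 x 50 mm, to the left of the dock; origin at the centre of its underside. Leave alone.
- beaker: Loose white plastic beaker, 60 mm across, 70 mm high, to the left of the dock; origin at the centre of its underside. Leave alone.
- driver: Loose screwdriver lying on the bench to the right of the dock, about 200 mm long along its x axis. Leave alone.

How it is judged:
On the way, in this order (a step that is already met when the one before it is completed fails the run):
1. the tray is home against the end stop (x of tray in the frame of dock above 0.007 m and z of tray in the frame of dock below 0.0125 m), for 0.2 s.
2. the wing screw is turned clockwise to its stop (value of joint wing above 5.3 rad), for 0.2 s.
At the end, for the whole second after the job is handed in: The tray lies flat and still on the deck within 3 mm of the end stop, and the wing screw is within 0.2 rad of its stop (all of step 1 and value of joint wing above 5.3 rad and angle between tray's own z axis and vertical below 0.03 rad and linear speed of tray below 0.01 m/s); the robot touches nothing.
It fails at once if the fingers squeeze the wing screw or force it (over 30 N) (contact force between the fingers and wing above 30 N).
It fails at once if the tray is lifted off the deck (more than 6 mm) or tipped (z of tray in the frame of dock above 0.016 m or angle between tray's own z axis and vertical above 0.1 rad).
It fails at once if a bystander is moved more than 15 mm (distance of any of capsule_a, capsule_b, capsule_c, spare_screw, small_cassette, beaker, driver from where it was at the start of the episode above 0.015 m).
It also fails if it takes over 51 s, if anything falls off the work surface, if the arm or the gripper's body presses on something with over 40 N, if the wrist force passes 120 N, or if a joint passes its speed limit or range.

## Working session

There is one attempt and no reset: what is moved stays moved. The work goes in short steps, Python scripts to look and compute and a tool call to move; the robot and the scene stay as the last step left them, time stands still between calls to the robot, and variables do not carry over. Pictures are saved under pics/ and viewed, at most 10 in all, crops included, and the job is handed in when it is done.

Besides the shell and the picture viewer there is one more tool, called after "Call:" as name([rows], argument=value, ...), one row to a line, values as JSON. step_arm: Moves the arm, as the interface text tells. Its arguments: {"type":"object","properties":{"moves":{"type":"array"},"newtons":{"type":"number"}},"required":["moves"]}

```bash
mkdir -p pics; python3 - <<'E'
from rig import manip
import cv2,numpy as np
s=manip.sense()
for k in ("clock","tcp_pos","tool_rot","width","force"): print(k,s[k])
for n in("top","side"):
    cv2.imwrite(f"pics/{n}0.png",manip.get_image(n)); m=manip.camera_model(n)
    print(n,np.round(m["intrinsics"],1).tolist(),np.round(m["R"],3).tolist(),np.round(m["t"],3).tolist())
E
```

```text
clock 0.0
tcp_pos [0.21207352 0.64047901 0.30304534]
tool_rot [-3.13996742e+00  8.13389184e-05  2.82183739e+00]
width 0.08533248630331101
force [ 0.82216039  0.05870762 -0.93748324]
top [[465.3, 0.0, 321.1], [0.0, 465.3, 200.2], [0.0, 0.0, 1.0]] [[0.021, -1.0, 0.001], [-0.994, -0.021, -0.107], [0.107, 0.001, -0.994]] [-0.033, 0.601, 0.961]
side [[440.5, 0.0, 324.4], [0.0, 440.5, 201.3], [0.0, 0.0, 1.0]] [[0.715, -0.698, -0.017], [-0.504, -0.499, -0.704], [0.484, 0.513, -0.71]] [-0.439, 0.352, 0.65]
```

View pics/top0.png

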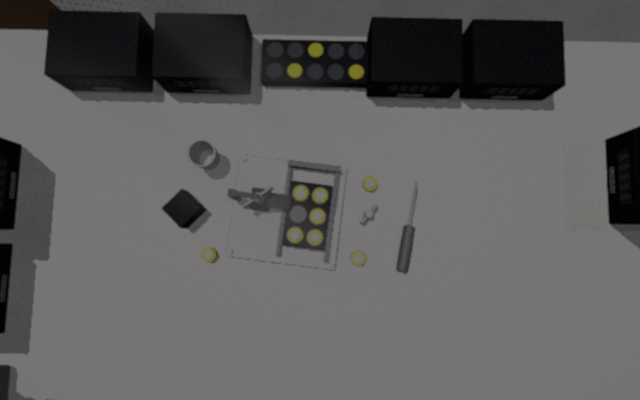

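View pics/side0.png

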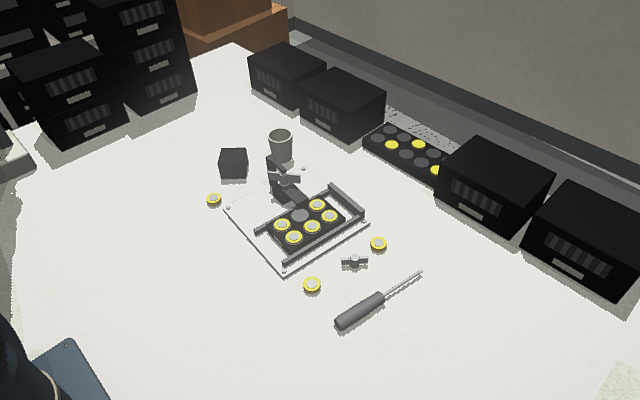

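The top view shows the dock with its deck corners near (242,155), (347,166), (333,270) and (226,260). The tray is around (309,216), with the end stop at (315,166) away from the robot, and the wing screw is near (260,200). I'll enlarge that area.

```bash
cat > h.py <<'E'
from rig import manip
import cv2,numpy as np
def ray(m,uv,z):
    K,R,t=(np.array(m[k]) for k in("intrinsics","R","t"))
    d=R.T@np.linalg.solve(K,[uv[0],uv[1],1.]); c=-R.T@t
    return c+d*(z-c[2])/d[2]
def proj(m,X):
    K,R,t=(np.array(m[k]) for k in("intrinsics","R","t"))
    p=K@(R@np.array(X)+t); return p[:2]/p[2]
E
python3 - <<'E'
from h import *
im=cv2.imread("pics/top0.png"); c=im[145:275,215:355]
c=cv2.resize(c,None,fx=4.5,fy=4.5,interpolation=cv2.INTER_CUBIC)
c=cv2.convertScaleAbs(c,alpha=1.5)
cv2.imwrite("pics/topc.png",c)
m=manip.camera_model("top")
for p in [(242,155),(347,166),(333,270),(226,260)]: print(p,ray(m,p,.01).round(4))
# yellow capsules
hsv=cv2.cvtColor(im,cv2.COLOR_BGR2HSV); k=cv2.inRange(hsv,(20,90,60),(40,255,255))
n,l,s,ce=cv2.connectedComponentsWithStats(k)
for i in range(1,n):
    if s[i,4]>20 and ce[i][1]>120: print(ce[i].round(1),s[i,4],ray(m,ce[i],.037).round(4),ray(m,ce[i],.014).round(4))
E
```

```text
(242, 155) [0.7    0.1565 0.01  ]
(347, 166) [ 0.6804 -0.0754  0.01  ]
(333, 270) [ 0.4533 -0.0488  0.01  ]
(226, 260) [0.4697 0.1819 0.01  ]
[369.5 183.5] 90 [ 0.6387 -0.1226  0.037 ] [ 0.642 -0.125  0.014]
[300.4 192.9] 107 [0.6153 0.0243 0.037 ] [0.6181 0.0254 0.014 ]
[320.2 195.3] 117 [ 0.6111 -0.018   0.037 ] [ 0.6138 -0.0179  0.014 ]
[317.4 215.9] 101 [ 0.5671 -0.013   0.037 ] [ 0.5688 -0.0128  0.014 ]
[294.7 234.9] 91 [0.526 0.034 0.037] [0.5267 0.0353 0.014 ]
[314.1 237.3] 95 [ 0.5218 -0.007   0.037 ] [ 0.5224 -0.0067  0.014 ]
[209.  254.4] 106 [0.4814 0.2125 0.037 ] [0.4811 0.218  0.014 ]
[358.2 257.6] 87 [ 0.4813 -0.1003  0.037 ] [ 0.481  -0.1022  0.014 ]
```

View pics/topc.png

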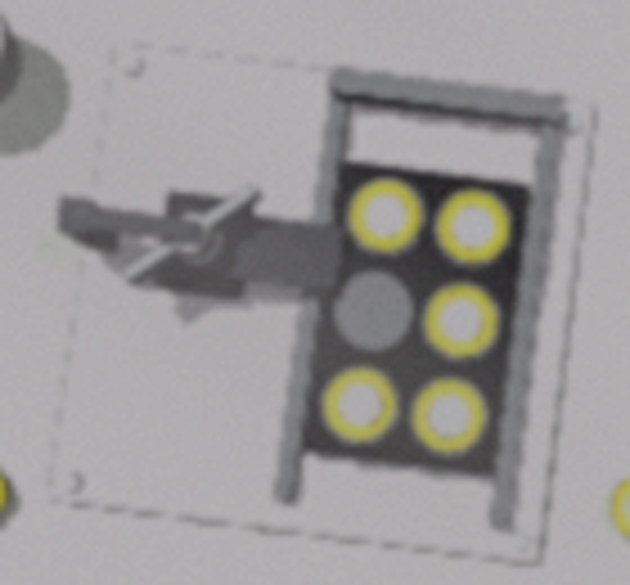

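The crop shows the tray about 40 mm short of the stop. The wings lie on the line from (128,280) to (258,190) in crop pixels, under the retainer bar that comes from the left. I'll fit the dock pose next.

```bash
python3 - <<'E'
from h import *
m=manip.camera_model("top")
f=lambda u,v:(215+u/4.5,145+v/4.5)
W=np.array([ray(m,f(*p),.01)[:2] for p in[(113,45),(595,103),(540,563),(50,497)]])
D=np.array([(.095,.165),(.095,-.0725),(-.13,-.0725),(-.13,.165)])
print(W.round(4).tolist())
def fit(D,W):
    a=D-D.mean(0);b=W-W.mean(0)
    y=np.arctan2((a[:,0]*b[:,1]-a[:,1]*b[:,0]).sum(),(a*b).sum())
    R=np.array([[np.cos(y),-np.sin(y)],[np.sin(y),np.cos(y)]])
    t=W.mean(0)-R@D.mean(0); return y,R,t,(D@R.T+t-W)
y,R,t,e=fit(D,W); print("dock",y,t.round(4),(e*1000).round(1).tolist())
tr=np.array([.5686,.0083]); print("tray in dock",R.T@(tr-t))
for p in [(335,97),(563,122)]: w=ray(m,f(*p),.036)[:2]; print("stop",R.T@(w-t))
a,b=[ray(m,f(*p),.0795)[:2] for p in[(128,280),(258,190)]]
print("wing",a,b,"len",np.linalg.norm(a-b),"dock",R.T@(a-t),R.T@(b-t)); d=R.T@(b-a); print("yaw",np.arctan2(d[1],d[0]))
print("screw",R@[0,.105]+t)
for p in [(205,240)]: w=ray(m,f(*p),.0092*10)[:2]; print("ret tip",R.T@(w-t))
E
```

```text
[[0.7, 0.1606], [0.6762, -0.076], [0.4531, -0.0531], [0.4795, 0.1821]]
dock -0.10294702047022013 [0.5898 0.0056] [[1.3, -0.7], [0.7, -0.3], [-0.1, -0.1], [-2.0, 1.0]]
tray in dock [-0.02140492  0.00050253]
stop [0.07702229 0.05185521]
stop [ 0.07850545 -0.05733042]
wing [0.57840255 0.13708392] [0.62055723 0.0798111 ] len 0.07111394695078813 dock [-0.02488879  0.12961198] [0.02292837 0.07697442]
yaw -0.8333471165682174
screw [0.60063031 0.11004454]
ret tip [-0.00379565  0.0958803 ]
```

The dock is at (0.590, 0.0056) with yaw −0.105. The tray is about 31 mm short of home, and the wing angle is about 0.83. I'll close the fingers and move above the tray's near end.

Call:
step_arm([
  {"tx": 40,"ty": -48,"tz": 0,"roll": 0.05,"fingers": 0},
  {"tx": 80,"ty": -96,"tz": 0,"roll": 0.1,"fingers": 0},
  {"tx": 120,"ty": -144,"tz": 0,"roll": 0.15,"fingers": 0},
  {"tx": 160,"ty": -192,"tz": 0,"roll": 0.2,"fingers": 0},
  {"tx": 198,"ty": -240,"tz": 0,"roll": 0.215,"fingers": 0},
], newtons=20)

```text
clock: 0.72
tcp_pos: [0.4113, 0.3989, 0.3037]
tool_rot: [-3.141, -0.0, 3.038]
force: [1.3, 1.0, -0.5]
width: -0.0001
grasp_force: 0.0
```

Call:
step_arm([
  {"tx": 20,"ty": -58,"tz": 0,"roll": 0,"fingers": 0},
  {"tx": 35,"ty": -118,"tz": 0,"roll": 0,"fingers": 0},
  {"tx": 43,"ty": -178,"tz": 0,"roll": 0,"fingers": 0},
  {"tx": 50,"ty": -238,"tz": 0,"roll": 0,"fingers": 0},
  {"tx": 55,"ty": -298,"tz": 0,"roll": 0,"fingers": 0},
])

```text
clock: 1.35
tcp_pos: [0.4651, 0.1008, 0.3038]
tool_rot: [-3.141, -0.0, 3.037]
force: [1.0, 0.2, 0.7]
width: 0.0002
grasp_force: 0.0
```

```bash
python3 - <<'E'
from rig import manip
s=manip.sense()
for k in ("clock","tcp_pos","tool_rot","width","force","qpos"): print(k,s[k])
E
```

```text
clock 1.35
tcp_pos [0.465105   0.10076006 0.303796  ]
tool_rot [-3.14149092e+00 -1.69077688e-05  3.03670280e+00]
width 0.00023964569029029278
force [0.96413838 0.24069001 0.67466313]
qpos [-0.36188013  0.28249931  0.06492914  1.94586067 -0.02273082  0.91397738
  1.18027057]
```

Call:
step_arm([
  {"tx": 0,"ty": -40,"tz": -40,"roll": 0,"fingers": 0},
  {"tx": 2,"ty": -82,"tz": -80,"roll": 0,"fingers": 0},
  {"tx": 2,"ty": -82,"tz": -130,"roll": 0,"fingers": 0},
  {"tx": 2,"ty": -82,"tz": -150,"roll": 0,"fingers": 0},
  {"tx": 2,"ty": -82,"tz": -150,"roll": 0,"fingers": 0},
])

```text
clock: 1.98
tcp_pos: [0.4663, 0.0206, 0.1526]
tool_rot: [-3.141, -0.003, 3.037]
force: [0.7, -0.4, 0.1]
width: -0.0
grasp_force: 0.0
```

```bash
python3 - <<'E'
from h import *
w=manip.get_image("wrist"); s=manip.get_image("side")
s=cv2.resize(s[130:300,190:400],None,fx=3,fy=3,interpolation=cv2.INTER_CUBIC)
w=cv2.resize(w,None,fx=.8,fy=.8)
print(w.shape,s.shape)
c=np.zeros((600,800,3),np.uint8); cv2.imwrite("pics/w1.png",w); cv2.imwrite("pics/s1.png",s)
E
```

```text
(320, 512, 3) (510, 630, 3)
```

View pics/w1.png

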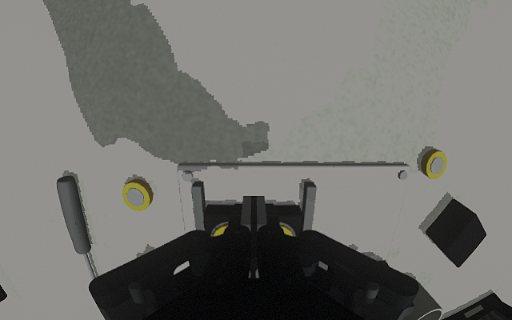

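View pics/s1.png

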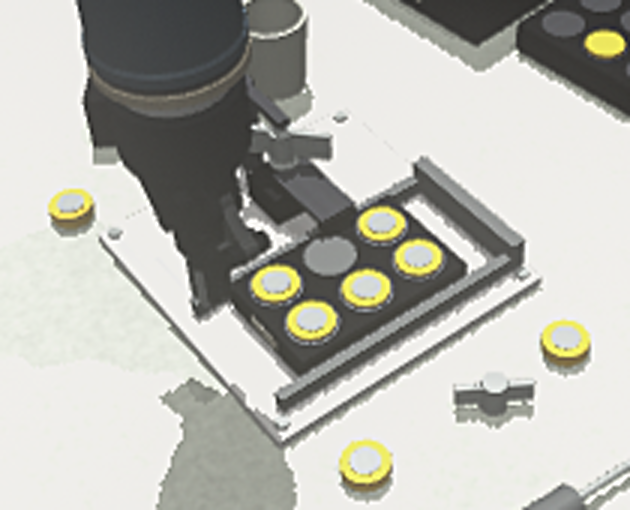

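The wrist view shows the near deck edge and the capsules clear of the fingers. The side view shows the closed fingertips at about (200,310), just on the robot side of the tray's near face. I'll go down and push.

Call:
step_arm([
  {"tx": 0,"ty": -1,"tz": -40,"roll": 0,"fingers": 0},
  {"tx": 0,"ty": -1,"tz": -62,"roll": 0,"fingers": 0},
  {"tx": 0,"ty": -1,"tz": -62,"roll": 0,"fingers": 0},
  {"tx": 10,"ty": -2,"tz": -62,"roll": 0,"fingers": 0},
  {"tx": 18,"ty": -3,"tz": -62,"roll": 0,"fingers": 0},
])

```text
clock: 2.7
tcp_pos: [0.487, 0.0178, 0.0932]
tool_rot: [3.141, 0.003, 3.037]
force: [-0.1, 0.3, 0.2]
width: 0.0002
grasp_force: 0.0
```

Call:
step_arm([
  {"tx": 5,"ty": 0,"tz": 0,"roll": 0,"fingers": 0},
  {"tx": 10,"ty": -1,"tz": 0,"roll": 0,"fingers": 0},
  {"tx": 15,"ty": -2,"tz": 0,"roll": 0,"fingers": 0},
  {"tx": 20,"ty": -2,"tz": 0,"roll": 0,"fingers": 0},
  {"tx": 25,"ty": -3,"tz": 0,"roll": 0,"fingers": 0},
])

```text
clock: 3.32
tcp_pos: [0.5086, 0.0149, 0.0922]
tool_rot: [-3.141, -0.004, 3.037]
force: [-8.0, 1.0, 5.3]
width: -0.0005
grasp_force: 3.5
```

Call:
step_arm([
  {"tx": 2,"ty": 0,"tz": 0,"roll": 0,"fingers": 0},
  {"tx": 4,"ty": 0,"tz": 0,"roll": 0,"fingers": 0},
  {"tx": 6,"ty": -1,"tz": 0,"roll": 0,"fingers": 0},
  {"tx": 8,"ty": -1,"tz": 0,"roll": 0,"fingers": 0},
  {"tx": 8,"ty": -1,"tz": 0,"roll": 0,"fingers": 0},
])

```text
clock: 3.95
tcp_pos: [0.5174, 0.0138, 0.0921]
tool_rot: [-3.141, -0.002, 3.037]
force: [-5.7, 0.1, 2.6]
width: 0.0
grasp_force: 2.5
```

Call:
step_arm([
  {"tx": 2,"ty": 0,"tz": 0,"roll": 0,"fingers": 0},
  {"tx": 3,"ty": 0,"tz": 0,"roll": 0,"fingers": 0},
  {"tx": 4,"ty": 0,"tz": 0,"roll": 0,"fingers": 0},
  {"tx": 5,"ty": -1,"tz": 0,"roll": 0,"fingers": 0},
  {"tx": 5,"ty": -1,"tz": 0,"roll": 0,"fingers": 0},
])

```text
clock: 4.58
tcp_pos: [0.519, 0.0136, 0.0918]
tool_rot: [-3.141, -0.009, 3.038]
force: [-15.6, 3.9, 12.4]
width: -0.0002
grasp_force: 8.0
```

The tool stalls at x = 0.519, which is the predicted home position, and the force has risen to 15 N. I'll back off, lift and check with the top camera.

Call:
step_arm([
  {"tx": -10,"ty": 1,"tz": 0,"roll": 0,"fingers": 0},
  {"tx": -20,"ty": 2,"tz": 0,"roll": 0,"fingers": 0},
  {"tx": -20,"ty": 2,"tz": 50,"roll": 0,"fingers": 0},
  {"tx": -20,"ty": 2,"tz": 110,"roll": 0.1,"fingers": 0},
  {"tx": -30,"ty": 0,"tz": 130,"roll": 0.2,"fingers": 0},
])

```text
clock: 5.2
tcp_pos: [0.4949, 0.0128, 0.2254]
tool_rot: [-3.141, 0.007, -3.043]
force: [-0.2, 0.7, -0.1]
width: 0.0003
grasp_force: 0.0
```

```bash
python3 - <<'E'
from h import *
s=manip.sense(); print(s["tcp_pos"],s["tool_rot"])
im=manip.get_image("top"); cv2.imwrite("pics/top1.png",im); m=manip.camera_model("top")
c=cv2.resize(im[145:275,215:355],None,fx=4.5,fy=4.5,interpolation=cv2.INTER_CUBIC)
cv2.imwrite("pics/top1c.png",cv2.convertScaleAbs(c,alpha=1.5))
hsv=cv2.cvtColor(im,cv2.COLOR_BGR2HSV); k=cv2.inRange(hsv,(20,90,60),(40,255,255))
n,l,st,ce=cv2.connectedComponentsWithStats(k)
for i in range(1,n):
    if st[i,4]>20 and ce[i][1]>120: print(ce[i].round(1),st[i,4],ray(m,ce[i],.037).round(4))
E
```

```text
[0.49487491 0.0128378  0.22536831] [-3.14119715  0.00670806 -3.04335746]
[302.2 178.3] 112 [0.6468 0.0212 0.037 ]
[321.8 181.2] 105 [ 0.6413 -0.0207  0.037 ]
[369.6 183.4] 89 [ 0.6388 -0.1227  0.037 ]
[318.9 197.5] 55 [ 0.6062 -0.0152  0.037 ]
[209.1 254.3] 106 [0.4816 0.2124 0.037 ]
[358.2 257.7] 88 [ 0.481  -0.1005  0.037 ]
```

View pics/top1c.png

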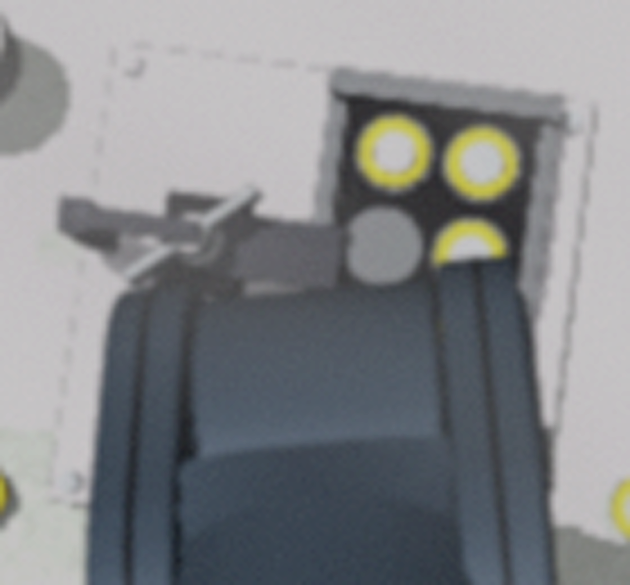

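The tray is against the end stop, having moved about 31 mm. The wing is still on the line (128,280) to (258,190). I'll move above the start of the stroke and compute the stroke table.

Call:
step_arm([
  {"tx": 46,"ty": 29,"tz": 0,"roll": 0.18,"fingers": 0},
  {"tx": 92,"ty": 58,"tz": 0,"roll": 0.36,"fingers": 0},
  {"tx": 138,"ty": 86,"tz": 0,"roll": 0.54,"fingers": 0},
  {"tx": 138,"ty": 86,"tz": -20,"roll": 0.54,"fingers": 0},
  {"tx": 138,"ty": 86,"tz": -36,"roll": 0.54,"fingers": 0},
])

```text
clock: 5.88
tcp_pos: [0.6309, 0.0987, 0.1844]
tool_rot: [3.141, -0.001, -2.507]
force: [-0.2, -0.3, -0.2]
width: -0.0
grasp_force: 0.0
```

```bash
cat > st.py <<'E'
import numpy as np
C=np.array([600,109.2])
def P(psi,s=28,p=14):
    u=np.array([np.cos(psi),np.sin(psi)]); n=np.array([-u[1],u[0]]); return C+s*u+p*n
E
python3 - <<'E'
from st import *
from rig import manip
s=manip.sense(); print(s["tcp_pos"],s["tool_rot"],s["qpos"][6])
print("start p20",P(-.936,28,20))
for k in range(0,23):
    r=-.15*k; print(k,round(r,2),P(-.936+r).round(1), "rel", (P(-.936+r)-P(-.936+(-.15*(5*(k-1)//5*5//5*0+ (max(k-1,0)//5)*5)*1))).round(1))
E
```

```text
[0.63094543 0.09871375 0.1843676 ] [ 3.14124642e+00 -9.09559491e-04 -2.50709091e+00] 1.879464018917727
start p20 [632.70822874  98.51488077]
0 -0.0 [627.9  95. ] rel [0. 0.]
1 -0.15 [625.4  91. ] rel [-2.4 -4. ]
2 -0.3 [622.4  87.4] rel [-5.5 -7.6]
3 -0.45 [618.9  84.2] rel [ -9.  -10.7]
4 -0.6 [615.   81.7] rel [-12.9 -13.3]
5 -0.75 [610.7  79.8] rel [-17.2 -15.2]
6 -0.9 [606.2  78.5] rel [-4.5 -1.3]
7 -1.05 [601.5  77.9] rel [-9.2 -1.8]
8 -1.2 [596.8  78.1] rel [-13.9  -1.7]
9 -1.35 [592.2  78.9] rel [-18.5  -0.9]
10 -1.5 [587.8  80.4] rel [-22.9   0.6]
11 -1.65 [583.6  82.5] rel [-4.2  2.2]
12 -1.8 [579.8  85.3] rel [-8.   4.9]
13 -1.95 [576.4  88.6] rel [-11.3   8.2]
14 -2.1 [573.6  92.3] rel [-14.1  11.9]
15 -2.25 [571.4  96.5] rel [-16.4  16.1]
16 -2.4 [569.8 100.9] rel [-1.6  4.4]
17 -2.55 [568.9 105.5] rel [-2.5  9. ]
18 -2.7 [568.7 110.2] rel [-2.7 13.7]
19 -2.85 [569.2 114.8] rel [-2.2 18.4]
20 -3.0 [570.4 119.4] rel [-1.  22.9]
21 -3.15 [572.2 123.7] rel [1.9 4.3]
22 -3.3 [574.7 127.7] rel [4.3 8.3]
```

Call:
step_arm([
  {"tx": 2,"ty": 0,"tz": -25,"roll": 0,"fingers": 0},
  {"tx": 2,"ty": 0,"tz": -45,"roll": 0,"fingers": 0},
  {"tx": 2,"ty": 0,"tz": -45,"roll": 0,"fingers": 0},
  {"tx": 0,"ty": -2,"tz": -45,"roll": 0,"fingers": 0},
  {"tx": -3,"ty": -4,"tz": -45,"roll": 0,"fingers": 0},
])

```text
clock: 6.5
tcp_pos: [0.6285, 0.0946, 0.1419]
tool_rot: [-3.141, 0.002, -2.507]
force: [1.0, 0.5, -1.2]
width: -0.0001
grasp_force: 0.7
```

```bash
python3 - <<'E'
from h import *
s=manip.get_image("side")
cv2.imwrite("pics/s2.png",cv2.resize(s[140:240,220:360],None,fx=5,fy=5,interpolation=cv2.INTER_CUBIC))
E
```

```text
(no output)
```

View pics/s2.png

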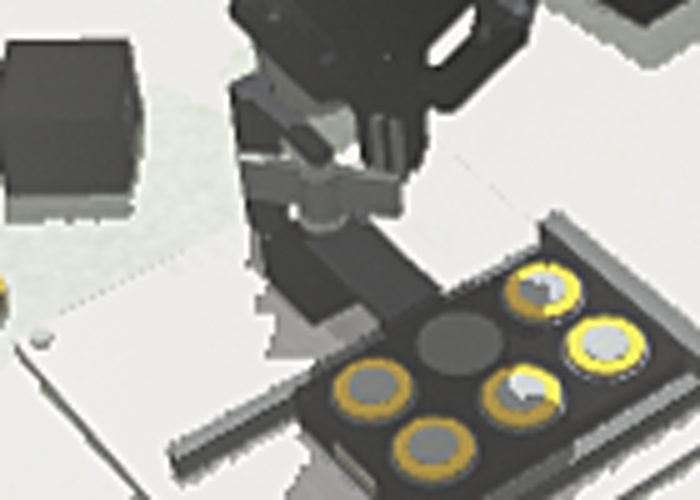

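The side view shows the fingertip just behind the right-hand wing, at crop pixel (400,165), overlapping it in height and clear of the bar. Stroke 1 next.

Call:
step_arm([
  {"tx": -2.4,"ty": -4,"tz": -1,"roll": -0.15,"fingers": 0},
  {"tx": -5.5,"ty": -7.6,"tz": -3,"roll": -0.3,"fingers": 0},
  {"tx": -9,"ty": -10.7,"tz": -3,"roll": -0.45,"fingers": 0},
  {"tx": -12.9,"ty": -13.3,"tz": -3,"roll": -0.6,"fingers": 0},
  {"tx": -17.2,"ty": -15.2,"tz": -3,"roll": -0.75,"fingers": 0},
])

```text
clock: 7.18
tcp_pos: [0.6113, 0.0795, 0.1387]
tool_rot: [3.141, 0.002, 3.022]
force: [1.2, 1.2, -0.1]
width: -0.0003
grasp_force: 0.5
```

Call:
step_arm([
  {"tx": -4.5,"ty": -1.3,"tz": 0,"roll": -0.15,"fingers": 0},
  {"tx": -9.2,"ty": -1.8,"tz": 0,"roll": -0.3,"fingers": 0},
  {"tx": -13.9,"ty": -1.7,"tz": 0,"roll": -0.45,"fingers": 0},
  {"tx": -18.5,"ty": -0.9,"tz": 0,"roll": -0.6,"fingers": 0},
  {"tx": -22.9,"ty": 0.6,"tz": 0,"roll": -0.75,"fingers": 0},
])

```text
clock: 7.8
tcp_pos: [0.5881, 0.0798, 0.1386]
tool_rot: [3.141, 0.001, 2.271]
force: [-0.0, -1.8, 0.6]
width: 0.0003
grasp_force: 0.6
```

Call:
step_arm([
  {"tx": -4.2,"ty": 2.2,"tz": 0,"roll": -0.15,"fingers": 0},
  {"tx": -8,"ty": 4.9,"tz": 0,"roll": -0.3,"fingers": 0},
  {"tx": -11.3,"ty": 8.2,"tz": 0,"roll": -0.45,"fingers": 0},
  {"tx": -14.1,"ty": 11.9,"tz": 0,"roll": -0.6,"fingers": 0},
  {"tx": -16.4,"ty": 16.1,"tz": 0,"roll": -0.75,"fingers": 0},
])

```text
clock: 8.43
tcp_pos: [0.5714, 0.0962, 0.1385]
tool_rot: [3.141, -0.001, 1.522]
force: [-1.1, -1.0, 0.1]
width: 0.0002
grasp_force: 0.5
```

Call:
step_arm([
  {"tx": -1.6,"ty": 4.4,"tz": 0,"roll": -0.15,"fingers": 0},
  {"tx": -2.5,"ty": 9,"tz": 0,"roll": -0.3,"fingers": 0},
  {"tx": -2.7,"ty": 13.7,"tz": 0,"roll": -0.45,"fingers": 0},
  {"tx": -2.2,"ty": 18.4,"tz": 0,"roll": -0.6,"fingers": 0},
  {"tx": -1,"ty": 22.9,"tz": 0,"roll": -0.75,"fingers": 0},
])

```text
clock: 9.05
tcp_pos: [0.5703, 0.1195, 0.1383]
tool_rot: [-3.141, -0.001, 0.772]
force: [-1.7, 0.5, -0.5]
width: 0.0002
grasp_force: 0.6
```

Call:
step_arm([
  {"tx": -4,"ty": -4,"tz": 0,"roll": 0,"fingers": 0},
  {"tx": -4,"ty": -4,"tz": 30,"roll": 0,"fingers": 0},
  {"tx": -4,"ty": -4,"tz": 80,"roll": 0.18,"fingers": 0},
  {"tx": -50,"ty": -44,"tz": 100,"roll": 0.36,"fingers": 0},
  {"tx": -90,"ty": -84,"tz": 100,"roll": 0.54,"fingers": 0},
])

```text
clock: 9.68
tcp_pos: [0.48, 0.0337, 0.2395]
tool_rot: [3.138, -0.001, 1.328]
force: [-0.5, -1.4, 0.2]
width: 0.0001
grasp_force: 0.0
```

Call:
step_arm([
  {"tx": 0,"ty": -10,"tz": 0,"roll": 0.18,"fingers": 0},
  {"tx": 0,"ty": -20,"tz": 0,"roll": 0.36,"fingers": 0},
  {"tx": 0,"ty": -30,"tz": 0,"roll": 0.54,"fingers": 0},
  {"tx": 0,"ty": -30,"tz": 0,"roll": 0.72,"fingers": 0},
  {"tx": 0,"ty": -30,"tz": 0,"roll": 0.9,"fingers": 0},
])

```text
clock: 10.3
tcp_pos: [0.4804, 0.0044, 0.2384]
tool_rot: [3.14, 0.001, 2.226]
force: [0.8, -0.4, -1.2]
width: -0.0002
grasp_force: 0.0
```

```bash
python3 - <<'E'
from h import *
s=manip.sense(); print(s["tcp_pos"],s["tool_rot"])
im=manip.get_image("top"); cv2.imwrite("pics/top2.png",im)
c=cv2.resize(im[145:275,215:355],None,fx=4.5,fy=4.5,interpolation=cv2.INTER_CUBIC)
cv2.imwrite("pics/top2c.png",cv2.convertScaleAbs(c,alpha=1.5))
E
```

```text
[0.48035765 0.00438743 0.23843088] [3.14036887e+00 7.07891700e-04 2.22604970e+00]
```

View pics/top2c.png

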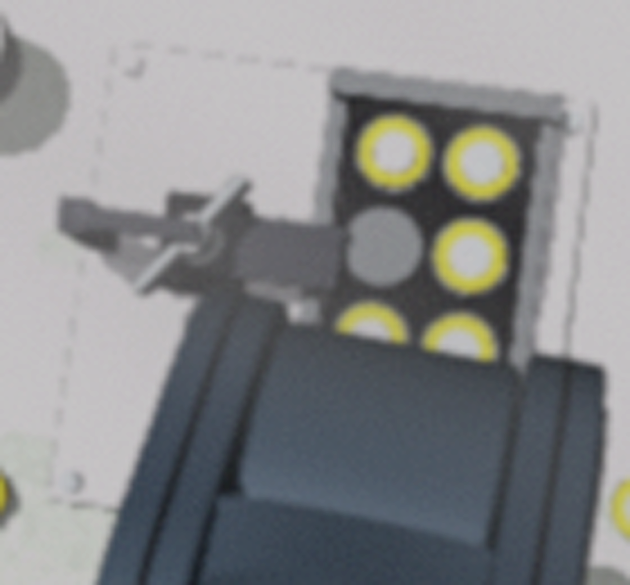

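The wing now lies on (140,292) to (243,182), a dock yaw of about −0.62, so q is about 3.76. About 1.74 rad remains, and the tray is still home.

```bash
python3 - <<'E'
from h import *
from st import *
m=manip.camera_model("top")
f=lambda u,v:(215+u/4.5,145+v/4.5)
a,b=[ray(m,f(*p),.0795)[:2] for p in[(140,292),(243,182)]]; d=b-a
psi=np.arctan2(d[1],d[0]); print("psi",psi,"mid",(a+b)/2,"len",np.linalg.norm(d),"remain",5.5-(np.pi-.104-psi))
psi=round(psi,2); print("start",P(psi,28,21), "yaw",3.776+.936+psi)
for k in range(0,16):
    r=-.15*k; b0=-.15*(max(k-1,0)//5*5); print(k,round(r,2),P(psi+r).round(1),"rel",(P(psi+r)-P(psi+b0)).round(1))
E
```

```text
psi -0.720374638517991 mid [0.59857969 0.10909612] len 0.06782907181182363 remain 1.742032707892216
start [634.89763853 106.5251495 ] yaw 3.992
0 -0.0 [630.3 101.3] rel [0. 0.]
1 -0.15 [628.8  96.8] rel [-1.5 -4.4]
2 -0.3 [626.6  92.7] rel [-3.7 -8.6]
3 -0.45 [623.8  88.9] rel [ -6.5 -12.4]
4 -0.6 [620.5  85.6] rel [ -9.8 -15.7]
5 -0.75 [616.7  82.8] rel [-13.5 -18.5]
6 -0.9 [612.6  80.5] rel [-4.1 -2.2]
7 -1.05 [608.2  79. ] rel [-8.6 -3.8]
8 -1.2 [603.6  78.1] rel [-13.2  -4.7]
9 -1.35 [598.9  77.9] rel [-17.9  -4.8]
10 -1.5 [594.2  78.4] rel [-22.5  -4.3]
11 -1.65 [589.7  79.6] rel [-4.5  1.2]
12 -1.8 [585.4  81.5] rel [-8.8  3.1]
13 -1.95 [581.4  84. ] rel [-12.8   5.6]
14 -2.1 [577.9  87.1] rel [-16.4   8.6]
15 -2.25 [574.8  90.6] rel [-19.4  12.2]
```

Call:
step_arm([
  {"tx": 0,"ty": 0,"tz": 0,"roll": 0.18,"fingers": 0},
  {"tx": 0,"ty": 0,"tz": 0,"roll": 0.36,"fingers": 0},
  {"tx": 0,"ty": 0,"tz": 0,"roll": 0.54,"fingers": 0},
  {"tx": 0,"ty": 0,"tz": 0,"roll": 0.72,"fingers": 0},
  {"tx": 0,"ty": 0,"tz": 0,"roll": 0.9,"fingers": 0},
])

```text
clock: 10.98
tcp_pos: [0.4805, 0.0047, 0.2383]
tool_rot: [-3.142, 0.001, 3.123]
force: [-0.4, -0.6, -0.4]
width: 0.0005
grasp_force: 0.0
```

Call:
step_arm([
  {"tx": 30,"ty": 20,"tz": 0,"roll": 0.18,"fingers": 0},
  {"tx": 70,"ty": 44,"tz": 0,"roll": 0.36,"fingers": 0},
  {"tx": 115,"ty": 72,"tz": 0,"roll": 0.54,"fingers": 0},
  {"tx": 155,"ty": 102,"tz": 0,"roll": 0.72,"fingers": 0},
  {"tx": 155,"ty": 102,"tz": -20,"roll": 0.87,"fingers": 0},
])

```text
clock: 11.6
tcp_pos: [0.6386, 0.11, 0.2188]
tool_rot: [-3.139, 0.005, -2.288]
force: [-0.7, -1.7, -0.9]
width: -0.0003
grasp_force: 0.0
```

Call:
step_arm([
  {"tx": 0,"ty": 0,"tz": -30,"roll": 0,"fingers": 0},
  {"tx": 0,"ty": 0,"tz": -60,"roll": 0,"fingers": 0},
  {"tx": 0,"ty": 0,"tz": -80,"roll": 0,"fingers": 0},
  {"tx": 0,"ty": 0,"tz": -80,"roll": 0,"fingers": 0},
  {"tx": -2,"ty": -2,"tz": -80,"roll": 0,"fingers": 0},
])

```text
clock: 12.22
tcp_pos: [0.6341, 0.1051, 0.1389]
tool_rot: [-3.141, 0.001, -2.296]
force: [0.5, -0.6, 0.2]
width: -0.0004
grasp_force: 0.0
```

Stroke 2 is in position. I'll close the gap to the wing and sweep.

Call:
step_arm([
  {"tx": -3.5,"ty": -3.5,"tz": 0,"roll": 0,"fingers": 0},
  {"tx": -5,"ty": -8,"tz": 0,"roll": -0.15,"fingers": 0},
  {"tx": -7.2,"ty": -12.1,"tz": 0,"roll": -0.3,"fingers": 0},
  {"tx": -10,"ty": -16,"tz": 0,"roll": -0.45,"fingers": 0},
  {"tx": -13.3,"ty": -19.3,"tz": 0,"roll": -0.6,"fingers": 0},
])

```text
clock: 12.85
tcp_pos: [0.6208, 0.0859, 0.1391]
tool_rot: [3.141, 0.003, -2.901]
force: [0.6, 1.6, 0.1]
width: -0.0001
grasp_force: 0.6
```

Call:
step_arm([
  {"tx": -3.8,"ty": -2.8,"tz": 0,"roll": -0.15,"fingers": 0},
  {"tx": -7.9,"ty": -5.1,"tz": 0,"roll": -0.3,"fingers": 0},
  {"tx": -12.3,"ty": -6.6,"tz": 0,"roll": -0.45,"fingers": 0},
  {"tx": -16.9,"ty": -7.5,"tz": 0,"roll": -0.6,"fingers": 0},
  {"tx": -21.6,"ty": -7.7,"tz": 0,"roll": -0.75,"fingers": 0},
])

```text
clock: 13.48
tcp_pos: [0.5991, 0.0779, 0.139]
tool_rot: [3.14, 0.002, 2.632]
force: [0.9, 0.1, 0.6]
width: -0.0002
grasp_force: 0.5
```

Call:
step_arm([
  {"tx": -1.9,"ty": 0.1,"tz": 0,"roll": -0.06,"fingers": 0},
  {"tx": -3.8,"ty": 0.4,"tz": 0,"roll": -0.12,"fingers": 0},
  {"tx": -5.6,"ty": 0.7,"tz": 0,"roll": -0.18,"fingers": 0},
  {"tx": -7.4,"ty": 1.2,"tz": 0,"roll": -0.24,"fingers": 0},
  {"tx": -9.2,"ty": 1.7,"tz": 0,"roll": -0.3,"fingers": 0},
])

```text
clock: 14.1
tcp_pos: [0.5898, 0.0795, 0.1389]
tool_rot: [3.14, 0.001, 2.334]
force: [0.3, -0.7, 0.2]
width: 0.0003
grasp_force: 0.5
```

Call:
step_arm([
  {"tx": -0.9,"ty": 0.3,"tz": 0,"roll": -0.03,"fingers": 0},
  {"tx": -1.8,"ty": 0.7,"tz": 0,"roll": -0.06,"fingers": 0},
  {"tx": -2.6,"ty": 1.1,"tz": 0,"roll": -0.09,"fingers": 0},
  {"tx": -3.5,"ty": 1.5,"tz": 0,"roll": -0.12,"fingers": 0},
  {"tx": -4.3,"ty": 1.9,"tz": 0,"roll": -0.15,"fingers": 0},
])

```text
clock: 14.72
tcp_pos: [0.5852, 0.0818, 0.1379]
tool_rot: [-3.142, -0.0, 2.185]
force: [0.7, -0.8, 1.5]
width: 0.0001
grasp_force: 0.4
```

Call:
step_arm([
  {"tx": -0.8,"ty": 0.5,"tz": 0,"roll": -0.03,"fingers": 0},
  {"tx": -1.6,"ty": 1,"tz": 0,"roll": -0.06,"fingers": 0},
  {"tx": -2.4,"ty": 1.5,"tz": 0,"roll": -0.09,"fingers": 0},
  {"tx": -2.4,"ty": 1.5,"tz": 0,"roll": -0.09,"fingers": 0},
  {"tx": -2.4,"ty": 1.5,"tz": 0,"roll": -0.09,"fingers": 0},
])

```text
clock: 15.35
tcp_pos: [0.583, 0.0829, 0.1379]
tool_rot: [3.142, 0.001, 2.097]
force: [2.1, -3.8, 0.4]
width: -0.0001
grasp_force: 2.3
```

Force is rising at the stop. One more small step will confirm it.

Call:
step_arm([
  {"tx": -0.8,"ty": 0.5,"tz": 0,"roll": -0.03,"fingers": 0},
  {"tx": -1.6,"ty": 1,"tz": 0,"roll": -0.06,"fingers": 0},
  {"tx": -1.6,"ty": 1,"tz": 0,"roll": -0.06,"fingers": 0},
  {"tx": -1.6,"ty": 1,"tz": 0,"roll": -0.06,"fingers": 0},
  {"tx": -1.6,"ty": 1,"tz": 0,"roll": -0.06,"fingers": 0},
])

```text
clock: 15.98
tcp_pos: [0.5817, 0.0836, 0.138]
tool_rot: [3.141, 0.001, 2.035]
force: [3.2, -5.6, -0.1]
width: 0.0002
grasp_force: 3.3
```

The force rose from 1 N to 6.4 N, so the screw is at its stop. I'll back off, lift clear and check.

Call:
step_arm([
  {"tx": 2,"ty": -4,"tz": 0,"roll": 0,"fingers": 0},
  {"tx": 4,"ty": -8,"tz": 0,"roll": 0,"fingers": 0},
  {"tx": 4,"ty": -8,"tz": 40,"roll": 0,"fingers": 0},
  {"tx": -30,"ty": -40,"tz": 90,"roll": 0,"fingers": 0},
  {"tx": -70,"ty": -70,"tz": 110,"roll": 0,"fingers": 0},
])

```text
clock: 16.6
tcp_pos: [0.5112, 0.0142, 0.2494]
tool_rot: [3.14, 0.0, 2.038]
force: [0.5, -1.4, 0.8]
width: 0.0
grasp_force: 0.0
```

Call:
step_arm([
  {"tx": -30,"ty": -20,"tz": 20,"roll": 0,"fingers": 0},
  {"tx": -40,"ty": -40,"tz": 40,"roll": 0,"fingers": 0},
  {"tx": -40,"ty": -40,"tz": 40,"roll": 0,"fingers": 0},
  {"tx": -40,"ty": -40,"tz": 40,"roll": 0,"fingers": 0},
  {"tx": -40,"ty": -40,"tz": 40,"roll": 0,"fingers": 0},
])

```text
clock: 17.23
tcp_pos: [0.4715, -0.0247, 0.287]
tool_rot: [-3.14, -0.001, 2.038]
force: [0.7, -0.6, -0.2]
width: -0.0001
grasp_force: 0.0
```

```bash
python3 - <<'E'
from h import *
s=manip.sense(); print(s["tcp_pos"],s["force"],s["clock"])
im=manip.get_image("top"); cv2.imwrite("pics/top3.png",im)
c=cv2.resize(im[145:275,195:355],None,fx=4.5,fy=4.5,interpolation=cv2.INTER_CUBIC)
cv2.imwrite("pics/top3c.png",cv2.convertScaleAbs(c,alpha=1.5))
E
```

```text
[ 0.47145706 -0.02466174  0.28698254] [ 0.74783549 -0.55198279 -0.17342916] 17.225
```

View pics/top3c.png

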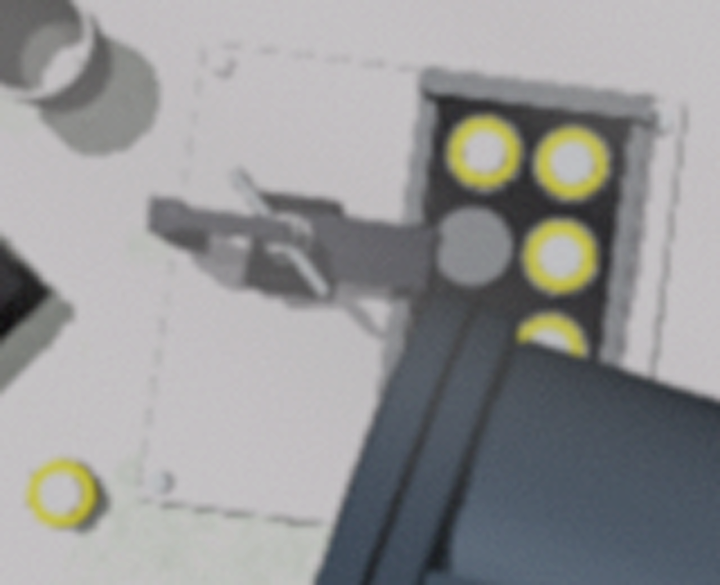

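The wing now runs from (235,172) to (325,292) in the crop, a dock yaw of about +0.78, so q is about 5.50, which is its stop. The tray is still against the end stop and the arm is clear, so I'm handing in.

```bash
python3 -c "
from rig import manip
print(manip.finish_job())"
```

```text
the job is handed in; nothing more can be done
None
```

I pushed the tray home against the end stop and turned the wing screw clockwise to its stop (about 5.5 rad by the top camera) in two strokes. I then handed the job in at about 17 s with the arm clear; `finish_job` returned no verdict.

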